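# Lock the stage spindle with a hairpin clip

### The job

Swing the keeper plate on the black fixture fully shut around the spindle, then pick up the hairpin spring clip and push it sideways onto the spindle's neck, between keeper and head, until it snaps and sits fully home. The spindle gives way a little at first, so go by feel: push the clip with no more than about 20 N, and leave the rest of the bench as it is.

Things in the scene. Friction and masses are not known exactly. Their poses are not given: they have to be found in the camera images.
- fixture: Black fixture plate 205 x 100 x 15 mm, fixed to the table, z up. An aluminium guide ledge stands on its near end: 56 mm wide, x = -80 to -44 mm in this frame, flat top 34 mm above the table, level with the keeper's top. The clip goes on in +x, over the ledge.
- spindle_neck (a point): Centre of the spindle's neck, an upright steel shank 16 mm in diameter, 42 mm above the table; axes as the fixture's. The free neck runs from 34 mm (top of the shut keeper) to 50 mm above the table, where a head 26 mm in diameter, 10 mm thick, begins. Spindle and keeper pivot stand on a stiff slide: pushed with over 5 N along x they give way an unknown 4 to 28 mm to a hard stop and stay there.
- keeper_knob (a point): Upright black round knob, 14 mm in diameter, on the keeper plate; the point is 51 mm above the table, half-way up the knob (34 to 68 mm above the table). The keeper's upright pivot is at x = +70, y = 0 mm in the frame of spindle_neck, the knob goes round it at a radius of 36 mm, and with the keeper shut it stands at x = +34, y = +4 mm.
- keeper (a joint): Angle of the keeper, a C-shaped steel plate 8 mm thick, about its upright pivot: 0 = shut against its stop, around the spindle; it grows (up to 1.1 rad) as the keeper swings out to the fixture's +y side. Stiff hinge: it takes about 3 N at the knob and stays where it is left.
- clip_tab (a point): Centre of the clip's upright thumb tab, the part to grasp: 10 mm thick (y), 26 mm long (x), 30 mm high; the point is 15 mm above the clip's underside. x points to the clip's open mouth. The bare steel clip weighs about 75 g and lies flat on the table; fingers can reach down to the table on both sides of the tab.
- clip: Hairpin spring clip; origin on its underside at the front face of the bow (27 mm wide), the hard stop, 30 mm ahead (x) of the tab's centre. Two springy wire legs 5 mm thick, 3 mm above the underside, lie 17 mm apart, bulge inward to a 10 mm gap at x = 17 mm and flare to a mouth 27 mm wide, ends at x = 33 mm. Passing the neck takes about 7 to 13 N, then the push falls off up to the stop.
- clip_eye (a point): Where the axis of the neck lies when the clip is fully home: in the clip, midway between the legs, 38.5 mm ahead of clip_tab (clip x) and 12 mm lower (3 mm above the clip's underside).
- objective: Loose black lens objective, 56 mm in diameter and 75 mm high, standing on the table; origin at its underside.
- jar: Loose jar 54 mm in diameter and 70 mm high; origin at its underside.
- thumb_nut: Loose steel thumb nut 34 mm in diameter, 18 mm high; origin at its underside.
- lens_cap: Loose black lens cap 48 mm in diameter, 12 mm high; origin at its underside.
- driver: Loose screwdriver with a red handle, 170 mm long, lying on the table.
- gauge_block: Loose steel gauge block 35 x 12 x 30 mm; origin at its underside.
- weight: Loose brass weight 36 mm in diameter and 30 mm high; origin at its underside.
There are look-alikes about, which are no part of the job. There is more than one size of the clip; the job needs the largest.

How it is judged:
On the way, in this order (a step that is already met when the one before it is completed fails the run):
1. the keeper is swung shut (within 0.06 rad of its stop) (value of joint keeper below 0.06 rad), for 0.2 s.
2. the clip has snapped past its bulge with the keeper shut: its eye is within 3.5 mm of the spindle's axis (horizontal distance between clip_eye and spindle_neck below 0.0035 m and value of joint keeper below 0.06 rad), for 0.2 s.
At the end, for the whole second after the job is handed in: The keeper is shut (within 0.06 rad), the clip sits on the neck between keeper and head, level within 0.2 rad and with its eye within 3.5 mm of the spindle's axis; the seven loose bystanders (objective, jar, thumb nut, lens cap, screwdriver, gauge block, weight) are within 30 mm of where they were (all of step 2 and z of clip_eye in the frame of spindle_neck between -0.009 and 0.009 m and angle between clip_eye's own z axis and vertical below 0.2 rad and distance of each of objective, jar, thumb_nut, lens_cap, driver, gauge_block, weight from where it was at the start of the episode below 0.03 m); the robot touches nothing.
It fails at once if the clip is forced: more than 28 N between clip and fixture (contact force between clip and fixture above 28 N).
It also fails if it takes over 56 s, if anything falls off the work surface, if the arm or the gripper's body presses on something with over 40 N, if the wrist force passes 120 N, or if a joint passes its speed limit or range.

### The arm

A 6-joint arm with a two-finger parallel gripper is mounted at the origin on the work surface. World frame = base frame: x ahead of the robot, y to its left, z up, the work surface at z = 0. Lengths are in m, angles in rad, forces in N, time in s.
With the tool pointing down it reaches from about 0.3 to 0.875 m from the base axis. Payload 6.4 kg.
Tool frame: the origin (TCP) lies midway between the tips of the shut fingers; the grasp point (between the pads) lies 19 mm behind it; z points along the fingers, y is the line along which they close (so a half turn about z gives the same grasp; the last joint's range is limited). The gripper opens to 85 mm and grips with 20 to 120 N. Pads are 22 mm wide; open, the fingers measure 114 mm over their backs; the gripper's body (76 mm by 85 mm) begins 54 mm behind the grasp point. The pads swing forward as they close: fully open they stand 13 mm farther back than shut.
Start: joints at [1.065, 0.181, 1.607, -0, 1.354, -0.206], TCP at [0.17, 0.549, 0.231] pointing down, gripper open.
Joint ranges: [-2.99, 2.99], [-0.89, 2.07], [0.3, 2.58], [-1.14, 4.28], [0, 2.63], [-3.12, 3.12]. Speed limits (rad/s): [2.57, 2.57, 3.01, 3.14, 3.14, 3.14].

### API

Orientations are given as a unit quaternion [w, x, y, z].
In Python, from bench import status, camera, ctrl gives the robot as it stands. The module is installed in compiled form; this text tells all that it offers.
- The arm moves only by the shell command python3 -m handwheel 'ROWS'. ROWS is JSON, a list that holds one entry, the list of rows, each a list of 7 numbers: the opening, from -1 (shut) to 1 (fully open), then the shift along the tool's x, y, z in cm, then the turn, a rotation vector about the tool's x, y, z in degrees. A call has 1 to 10 rows; each row is the pose to reach, as a shift and turn from the pose commanded when the call began, along the tool's axes at that moment; what a row does not reach only later rows make up. A row lasts 1/8 s, in which the tool goes at most 62.5 mm and 10.7 degrees, less where a joint would pass 70% of its speed; a pose out of reach is approached as far as the arm can. A call with a gripper value outside its range is refused whole. The fingers move at their own pace and stop on an object; the grip force is fixed at half the most. Time passes only in rows, so rows that repeat a pose let the fingers close. It gives the time, the measured TCP pose, the force, the opening and the grip force at its end, in the units of the state.
- status.get_obs(): the state, without advancing time (a new reading comes with each control period).
- camera(name): name is "side" or "top"; returns a dict with "frame" (400x640x3 uint8, blue, green, red), "depth" (400x640 float32, m along the optical axis (not along the pixel's ray), 0 where there is no reading), "fx", "fy", "cx", "cy" (pixels), "extrinsics" (4x4, takes a point from camera to world coordinates). Camera axes: x right, y down, z forward; pixel columns grow to the right and rows downward; lengths in m; the calibration is good to about 2 mm. A picture is of the moment at which its call begins.
- ctrl.hand_in(): hands the job in; it is judged then, once.
The state is a dict: "time_s": time; "q": joint angles; "dq": joint speeds; "joint_efforts": joint torques, N m; "eef_pos": TCP position; "eef_rot": TCP orientation; "wrist_force": force on the tool from outside, world axes, zero at the start; "torque": the same for the moment, N m; "opening": opening from 0.0 (shut) to 1.0 (fully open); "grasp_force": force on a finger pad.
Only numpy, scipy, OpenCV 4.12 (cv2) and the standard library are available. Lean on these libraries where they do the work, as an engineer would, in place of code of your own. Each camera call takes 0.05 s, during which the arm holds its last target. There are 200 camera calls.

## Working session

There is one attempt and no reset: what is moved stays moved. The work goes in short steps, Python scripts to look and compute and a shell command to move; the robot and the scene stay as the last step left them, time stands still between calls to the robot, and variables do not carry over. Pictures are saved under pics/ and viewed, at most 10 in all, crops included, and the job is handed in when it is done.

```bash
mkdir -p pics; cat > h.py <<'E'
import numpy as np, cv2
from bench import status, camera, ctrl
def px2w(c,u,v,z=None,d=None):
    r=np.array([(u-c['cx'])/c['fx'],(v-c['cy'])/c['fy'],1.0]);E=np.array(c['extrinsics'])
    R,t=E[:3,:3],E[:3,3]; w=R@r
    s=d if d is not None else (z-t[2])/w[2]
    return t+s*w
def cloud(c):
    v,u=np.mgrid[:400,:640];d=c['depth']
    p=np.stack([(u-c['cx'])/c['fx']*d,(v-c['cy'])/c['fy']*d,d],-1)
    E=np.array(c['extrinsics']);return p@E[:3,:3].T+E[:3,3]
E
python3 - <<'E'
from h import *
np.set_printoptions(precision=4,suppress=True)
for n in('top','side'):
    c=camera(n);cv2.imwrite(f'pics/{n}0.png',c['frame']);print(n,c['fx'],np.array(c['extrinsics']))
    np.savez(f'{n}0.npz',**c)
o=status.get_obs();print(o)
E
```

```text
top 392.24648471060493 [[-0.0189 -0.99    0.1395  0.4804]
 [-0.9996  0.0219  0.0202  0.0103]
 [-0.0231 -0.1391 -0.99    0.9433]
 [ 0.      0.      0.      1.    ]]
side 364.217280324278 [[-0.7852 -0.4208  0.4543  0.2891]
 [-0.6189  0.5562 -0.5546  0.411 ]
 [-0.0193 -0.7166 -0.6972  0.5585]
 [ 0.      0.      0.      1.    ]]
{'time_s': 0.1, 'q': array([ 1.0647,  0.1815,  1.6079,  0.    ,  1.3538, -0.2063]), 'dq': array([ 0.0015, -0.0009, -0.0041, -0.0011, -0.0002, -0.0006]), 'joint_efforts': array([ -0.0003, -44.587 , -35.2242,  -0.0003,   0.004 ,   0.    ]), 'eef_pos': array([0.1696, 0.5489, 0.2305]), 'eef_rot': array([-0.0003,  0.1494,  0.9888, -0.0007]), 'wrist_force': array([-0.0332, -0.0331, -0.2051]), 'torque': array([ 0.0531,  0.0202, -0.0039]), 'grasp_force': 0.0, 'opening': 0.9980249170653891}
```

View pics/top0.png

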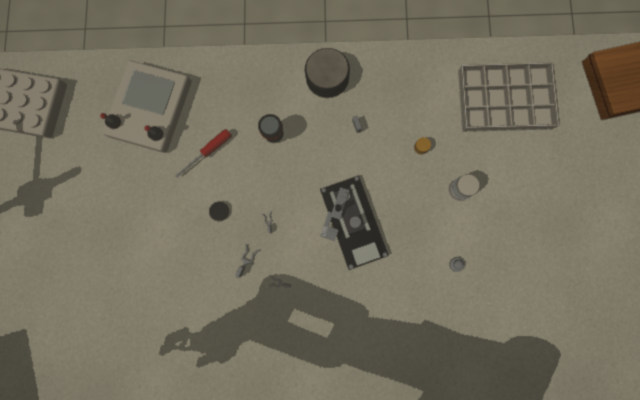

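View pics/side0.png

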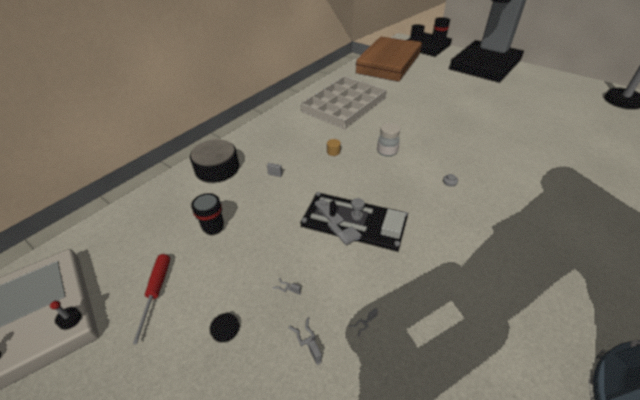

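The top view shows the fixture at about (355,222), with its ledge at (366,254) and the keeper open towards the left. There are three clips, at (246,262), (269,222) and (280,284). The one at (246,262) looks largest. I'll enlarge both areas.

```bash
python3 - <<'E'
from h import *
np.set_printoptions(precision=4,suppress=True)
t=dict(np.load('top0.npz'));s=dict(np.load('side0.npz'))
def g(a): return cv2.convertScaleAbs(a,alpha=1.7)
a=cv2.resize(g(t['frame'][165:300,225:395]),None,fx=4.4,fy=4.4,interpolation=cv2.INTER_CUBIC)
b=cv2.resize(g(s['frame'][180:370,260:420]),None,fx=3.1,fy=3.1,interpolation=cv2.INTER_CUBIC)
cv2.imwrite('pics/topc.png',a);cv2.imwrite('pics/sidec.png',b)
P=cloud(t)
# fixture: black mask corners
m=((P[...,2]>.008)&(P[...,2]<.09)).astype(np.uint8)
n,l,st,ce=cv2.connectedComponentsWithStats(m)
for i in range(1,n):
    if st[i,4]>15:
        q=P[l==i];print(st[i],ce[i],q.mean(0),q[:,2].max())
f=l==l[245,366]
r=cv2.minAreaRect((P[f&(P[...,2]<.045)][:,:2]*1000).astype(np.float32));print(r,cv2.boxPoints(r))
E
```

```text
[ 583   42   57   78 3370] [615.1478  79.4021] [ 0.8846 -0.665   0.0449] 0.05758040750396942
[ 305   48   45   50 1780] [326.8837  71.9781] [0.9213 0.0192 0.05  ] 0.05900886153959828
[ 100   60   91   93 5411] [146.2983 106.1599] [0.8537 0.4627 0.0357] 0.08822696856309631
[ 459   62  100   69 2863] [509.6291  95.3664] [ 0.8621 -0.4251  0.0212] 0.03514238643891898
[   0   69   66   69 3578] [ 29.0816 102.4969] [0.8719 0.757  0.0341] 0.04537954620726958
[258 114  26  29 575] [270.7478 127.8383] [0.7787 0.1519 0.0685] 0.07984820662909331
[352 116  10  17  97] [356.4845 123.8041] [ 0.7979 -0.0497  0.0263] 0.03458031411475493
[175 129  57  49 455] [210.2593 147.1099] [0.7505 0.3079 0.0204] 0.02875299507785478
[414 137  17  17 214] [422.0935 145.0701] [ 0.7403 -0.2046  0.0279] 0.03402074106843511
[449 175  30  26 590] [463.4136 187.1305] [ 0.6309 -0.2856  0.0574] 0.07511544245541368
[ 320  176   69   94 3844] [352.0661 222.8137] [ 0.5585 -0.0323  0.0221] 0.07064366111074016
[209 201  20  20 299] [218.2943 210.9164] [0.5943 0.2877 0.0117] 0.017080794114742948
[267 225   5   8  28] [268.8929 228.6786] [0.5485 0.1643 0.0185] 0.02347450802291695
[450 257  15  15 159] [456.7925 264.2264] [ 0.4573 -0.2731  0.0135] 0.021343030789627737
[235 266  10  12  70] [239.3286 271.3143] [0.4506 0.2316 0.0264] 0.035050326427868095
[283 284   8   4  24] [286.375 285.375] [0.4163 0.1235 0.0187] 0.023519057202823435
((556.1875610351562, -18.99675750732422), (205.12464904785156, 135.59872436523438), 18.315784454345703) [[ 437.515    13.1372]
 [ 480.1274 -115.5919]
 [ 674.8602  -51.1307]
 [ 632.2477   77.5984]]
```

View pics/topc.png

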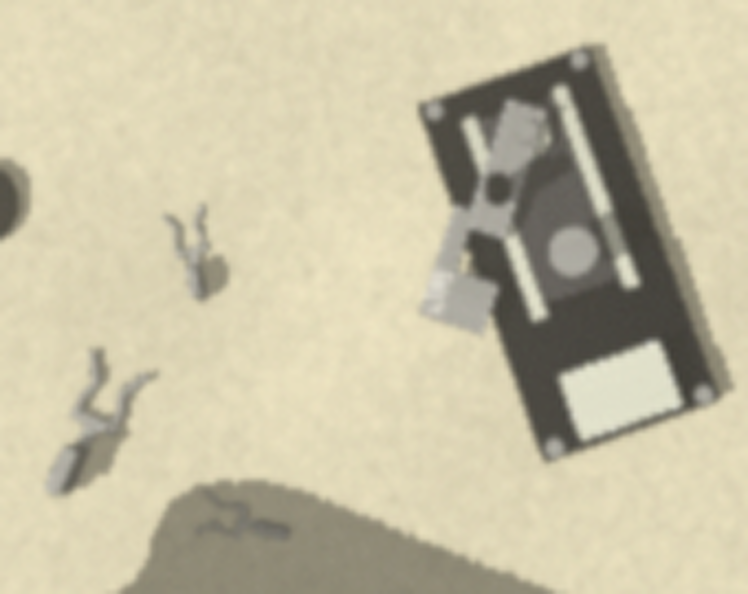

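View pics/sidec.png

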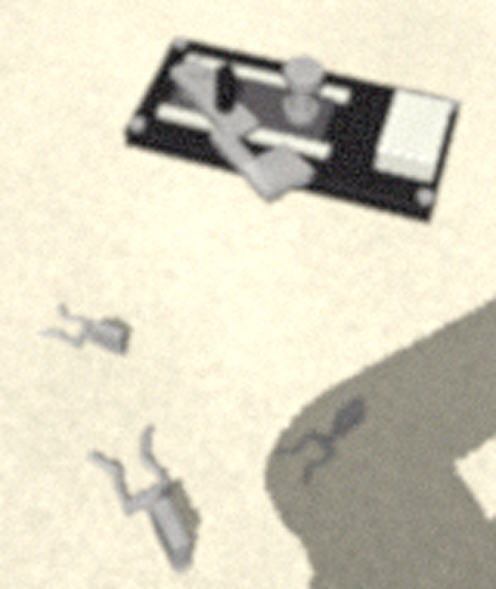

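The crops show the keeper open to the fixture's +y side. The head is at about (573,251) in the top crop and the black knob at (498,190). The large clip's tab is at (67,468), with its mouth pointing up and right. Next I'll compute positions from both views.

```bash
python3 - <<'E'
from h import *
np.set_printoptions(precision=4,suppress=True)
t=dict(np.load('top0.npz'));s=dict(np.load('side0.npz'))
T=lambda u,v:(u/4.4+225-.5+.11,v/4.4+165-.5+.11); S=lambda u,v:(u/3.1+260-.34,v/3.1+180-.34)
def both(n,pt,ps,z): print(n,px2w(t,*T(*pt),z=z),px2w(s,*S(*ps),z=z))
both('head',(573,251),(304,68),.060)
both('knobtop',(498,186),(227,68),.068)
both('tabtop',(67,465),(167,523),.030)
both('mouthL',(98,352),(97,457),.005)
both('mouthR',(153,375),(150,430),.005)
both('ledge',(0.25*(560+657+683+583),0.25*(377+341+402+440)),(417,132),.034)
both('screws near L',(555,447),(425,197),.016);both('near R',(704,394),(454,105),.016);both('far L',(434,110),(137,123),.016);both('far R',(579,60),(181,45),.016)
P=cloud(t)
for (n,z0,z1,x0,x1,y0,y1) in [('tab',.022,.045,.42,.5,.2,.26),('head',.058,.075,.5,.62,-.06,.02)]:
    m=(P[...,2]>z0)&(P[...,2]<z1)&(P[...,0]>x0)&(P[...,0]<x1)&(P[...,1]>y0)&(P[...,1]<y1)
    q=P[m];v,u=np.nonzero(m);print(n,m.sum(),q.mean(0),u.mean(),v.mean(),cv2.minAreaRect((q[:,:2]*1000).astype(np.float32)))
Q=cloud(s)
m=(Q[...,2]>.008)&(Q[...,2]<.05)&(Q[...,0]>.40)&(Q[...,0]<.5)&(Q[...,1]>.18)&(Q[...,1]<.28);q=Q[m]
print(m.sum(),q.mean(0),q[:,2].max(),cv2.minAreaRect((q[:,:2]*1000).astype(np.float32)))
E
```

```text
head [ 0.5573 -0.037   0.06  ] [ 0.5558 -0.0358  0.06  ]
knobtop [0.5907 0.0008 0.068 ] [0.5898 0.0004 0.068 ]
tabtop [0.453  0.2296 0.03  ] [0.4494 0.2365 0.03  ]
mouthL [0.5125 0.2193 0.005 ] [0.5079 0.2233 0.005 ]
mouthR [0.4995 0.1893 0.005 ] [0.4956 0.1946 0.005 ]
ledge [ 0.4864 -0.0611  0.034 ] [ 0.4807 -0.0536  0.034 ]
screws near L [ 0.4573 -0.0267  0.016 ] [ 0.4561 -0.0248  0.016 ]
near R [ 0.4836 -0.1065  0.016 ] [ 0.48   -0.1057  0.016 ]
far L [0.6397 0.0341 0.016 ] [0.6378 0.0347 0.016 ]
far R [ 0.6656 -0.0456  0.016 ] [ 0.6616 -0.0423  0.016 ]
tab 57 [0.4503 0.2325 0.0288] 238.68421052631578 271.50877192982455 ((450.47039794921875, 232.80841064453125), (9.868694305419922, 25.985374450683594), 63.21807861328125)
head 124 [ 0.5661 -0.0269  0.062 ] 350.31451612903226 217.76612903225808 ((573.737060546875, -22.158409118652344), (68.06114196777344, 24.00917625427246), 43.20128631591797)
173 [0.4473 0.2368 0.0247] 0.03112538576773971 ((449.03411865234375, 234.84481811523438), (10.020353317260742, 26.394668579101562), 65.6971664428711)
```

The spindle is at about (0.5565, -0.0364) and the fixture yaw is 18.35°. The knob is at (0.590, 0.0006), which gives a 36 mm radius to the pivot, as specified. The clip tab is at (0.450, 0.234) with clip yaw about -26°. Its tab measures 26 x 10 x 30 mm, so this is the large clip. I'll set out now.

```bash
cat >> h.py <<'E'
from scipy.spatial.transform import Rotation as Ro
def plan(xyz,yaw):
    "shift cm / turn deg in tool axes to put the TCP at xyz, pointing down, tool y at yaw deg (mod 180)"
    o=status.get_obs();w,x,y,z=o['eef_rot'];R=Ro.from_quat([x,y,z,w])
    a=np.radians(yaw);Y=np.array([np.cos(a),np.sin(a),0])
    if Y@R.as_matrix()[:,1]<0:Y=-Y
    Z=np.array([0,0,-1.]);G=Ro.from_matrix(np.c_[np.cross(Y,Z),Y,Z])
    print('shift',np.round(R.inv().apply(np.array(xyz)-o['eef_pos'])*100,2),'turn',np.round((R.inv()*G).as_rotvec(degrees=True),1),'q6',o['q'][5].round(2))
E
python3 -c "
from h import *
plan([.580,.031,.145],108.35)"
python3 -m handwheel '[[[-1,-54.5,-37.4,8.5,0,0,-35.5],[-1,-54.5,-37.4,8.5,0,0,-35.5],[-1,-54.5,-37.4,8.5,0,0,-35.5],[-1,-54.5,-37.4,8.5,0,0,-35.5],[-1,-54.5,-37.4,8.5,0,0,-35.5],[-1,-54.5,-37.4,8.5,0,0,-35.5],[-1,-54.5,-37.4,8.5,0,0,-35.5],[-1,-54.5,-37.4,8.5,0,0,-35.5],[-1,-54.5,-37.4,8.5,0,0,-35.5],[-1,-54.5,-37.4,8.5,0,0,-35.5]]]'
python3 -c "
from h import *
plan([.580,.031,.145],108.35)"
```

```text
shift [-54.51 -37.35   8.59] turn [ -0.1  -0.  -35.5] q6 -0.21
time_s: 1.35
eef_pos: [0.5449, 0.0749, 0.1533]
eef_rot: [-0.0, -0.159, 0.987, 0.0]
wrist_force: [0.6, 1.0, -0.5]
opening: -0.001
grasp_force: 0.0
shift [-1.96 -5.28  0.83] turn [ 0. -0. -0.] q6 -1.97
```

```bash
python3 -m handwheel '[[[-1,-1,-3,0,0,0,0],[-1,-1,-3,0,0,0,0],[-1,-1,-3,0,0,0,0]]]'
python3 - <<'E'
from h import *
plan([.580,.031,.045],108.35)
t=camera('top');s=camera('side')
a=cv2.resize(cv2.convertScaleAbs(t['frame'][165:285,300:410],alpha=1.7),None,fx=3.6,fy=3.6,interpolation=2)
b=cv2.resize(cv2.convertScaleAbs(s['frame'][150:270,280:420],alpha=1.7),None,fx=2.8,fy=3.6,interpolation=2)
cv2.imwrite('pics/c3.png',np.hstack([a,b]))
E
```

```text
time_s: 1.72
eef_pos: [0.5622, 0.0519, 0.1533]
eef_rot: [-0.001, -0.159, 0.987, 0.0]
wrist_force: [0.3, 0.2, -0.0]
opening: 0.001
grasp_force: 0.0
shift [-1.05 -2.56 10.82] turn [ 0.1 -0.1 -0. ] q6 -2.01
```

View pics/c3.png

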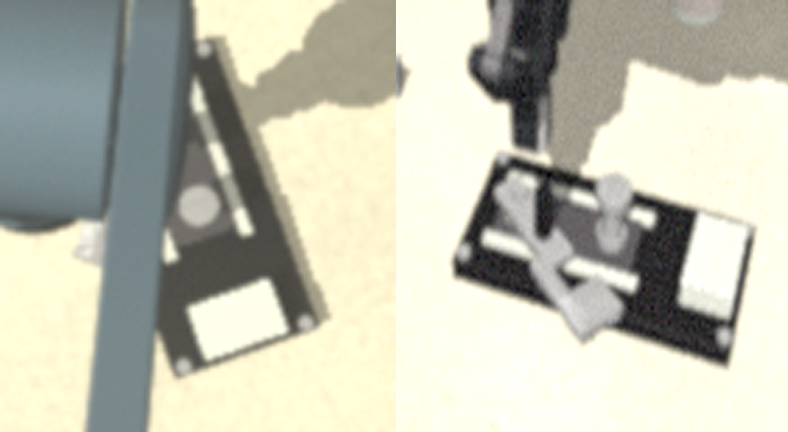

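Only the side view helps here. The gripper stands clear on the +y side of the knob, so I'll descend and approach. Tool x is now fixture -x and tool y is fixture +y.

```bash
python3 -m handwheel '[[[-1,-0.5,0,5,0,0,0],[-1,-0.5,0,10.6,0,0,0],[-1,-0.5,0,10.6,0,0,0],[-1,-0.5,-2,10.6,0,0,0],[-1,-0.5,-2.8,10.6,0,0,0],[-1,-0.5,-2.8,10.6,0,0,0]]]'
python3 -m handwheel '[[[-1,0,-0.3,0,0,0,0],[-1,0,-0.6,0,0,0,0],[-1,0,-0.9,0,0,0,0],[-1,0,-1.2,0,0,0,0],[-1,0,-1.2,0,0,0,0]]]'
```

```text
time_s: 2.58
eef_pos: [0.5784, 0.0251, 0.0501]
eef_rot: [0.002, -0.158, 0.987, -0.001]
wrist_force: [0.6, -0.1, 0.2]
opening: -0.003
grasp_force: 0.0
time_s: 3.2
eef_pos: [0.5785, 0.0164, 0.0473]
eef_rot: [-0.002, -0.159, 0.987, 0.001]
wrist_force: [-5.3, 4.6, 4.8]
opening: -0.006
grasp_force: 3.4
```

```bash
python3 - <<'E'
from h import *
s=camera('side')
print(status.get_obs()['wrist_force'])
b=cv2.resize(cv2.convertScaleAbs(s['frame'][160:260,280:420],alpha=1.7),None,fx=5,fy=5,interpolation=2)
cv2.imwrite('pics/c4.png',b)
E
```

```text
[-5.254       5.08006252  4.36323582]
```

View pics/c4.png

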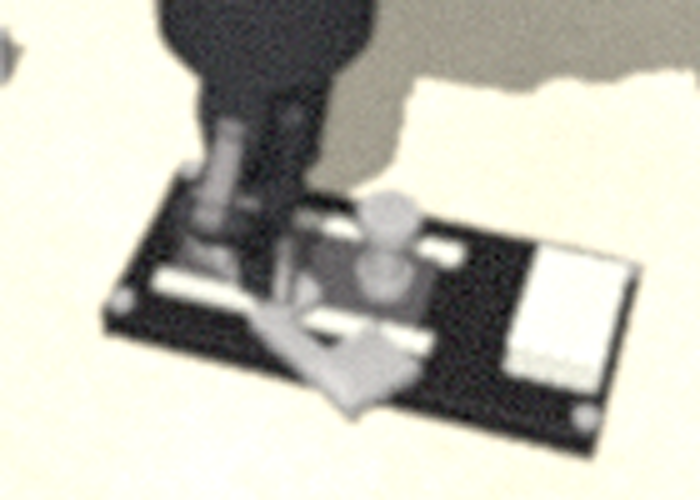

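The fingers stand against the knob, over the keeper. I'll keep pushing and follow the arc.

```bash
python3 -m handwheel '[[[-1,0.1,-0.2,-0.1,0,0,0],[-1,0.2,-0.4,-0.1,0,0,0],[-1,0.3,-0.6,-0.1,0,0,0],[-1,0.3,-0.6,-0.1,0,0,0]]]'
python3 -m handwheel '[[[-1,0.1,-0.2,0,0,0,0],[-1,0.2,-0.4,0,0,0,0],[-1,0.2,-0.6,0,0,0,0],[-1,0.2,-0.6,0,0,0,0]]]'
python3 -c "
from h import *
p=status.get_obs()['eef_pos'][:2]-[.5565,-.0364];a=np.radians(18.35);c,s=np.cos(a),np.sin(a);print(c*p[0]+s*p[1],-s*p[0]+c*p[1])"
```

```text
time_s: 3.75
eef_pos: [0.5763, 0.0099, 0.0474]
eef_rot: [-0.003, -0.159, 0.987, 0.002]
wrist_force: [-7.6, 4.7, 2.7]
opening: 0.002
grasp_force: 3.4
time_s: 4.25
eef_pos: [0.5765, 0.0032, 0.0474]
eef_rot: [-0.003, -0.159, 0.987, 0.001]
wrist_force: [-6.7, 2.5, 1.2]
opening: 0.0
grasp_force: 2.7
0.03145499964283537 0.03126672549022009
```

```bash
python3 -m handwheel '[[[-1,0.1,-0.2,0,0,0,0],[-1,0.2,-0.4,0,0,0,0],[-1,0.2,-0.4,0,0,0,0]]]'
python3 -m handwheel '[[[-1,0,-0.2,0,0,0,0],[-1,0,-0.3,0,0,0,0],[-1,0,-0.3,0,0,0,0]]]'
python3 - <<'E'
from h import *
s=camera('side')
p=status.get_obs()['eef_pos'][:2]-[.5565,-.0364];a=np.radians(18.35);c,n=np.cos(a),np.sin(a);print(c*p[0]+n*p[1],-n*p[0]+c*p[1])
b=cv2.resize(cv2.convertScaleAbs(s['frame'][160:260,280:420],alpha=1.7),None,fx=5,fy=5,interpolation=2)
cv2.imwrite('pics/c5.png',b)
E
```

```text
time_s: 4.62
eef_pos: [0.5761, -0.0015, 0.0475]
eef_rot: [-0.003, -0.159, 0.987, 0.001]
wrist_force: [-5.8, 2.5, 1.0]
opening: -0.003
grasp_force: 2.4
time_s: 5.0
eef_pos: [0.5769, -0.0044, 0.0474]
eef_rot: [-0.003, -0.159, 0.987, 0.001]
wrist_force: [-5.2, 1.7, 0.8]
opening: -0.003
grasp_force: 2.5
0.029502001435009136 0.023949532041297048
```

View pics/c5.png

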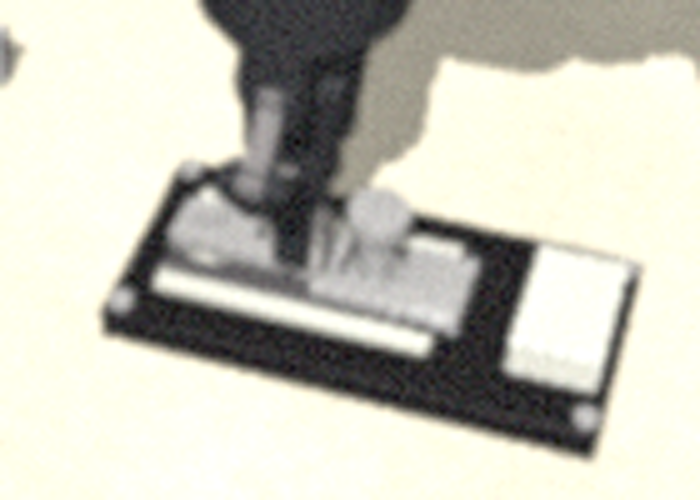

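The keeper now lies nearly shut around the spindle, and the head has shifted slightly towards +x, from (388,210) to (378,215). I'll push to the stop until the side force rises.

```bash
python3 -m handwheel '[[[-1,0.1,-0.15,0,0,0,0],[-1,0.1,-0.3,0,0,0,0],[-1,0.1,-0.3,0,0,0,0]]]'
python3 -m handwheel '[[[-1,0,-0.15,0,0,0,0],[-1,0,-0.2,0,0,0,0],[-1,0,-0.2,0,0,0,0]]]'
```

```text
time_s: 5.42
eef_pos: [0.5769, -0.0056, 0.0474]
eef_rot: [-0.003, -0.159, 0.987, 0.003]
wrist_force: [-5.2, 10.1, 2.7]
opening: 0.001
grasp_force: 5.4
time_s: 5.8
eef_pos: [0.577, -0.006, 0.0473]
eef_rot: [-0.003, -0.16, 0.987, 0.004]
wrist_force: [-6.9, 14.9, 4.0]
opening: 0.005
grasp_force: 8.0
```

The force rose to about 16 N and the motion stalled, so the keeper is at its stop. I'll back off, lift and head for the clip.

```bash
python3 -m handwheel '[[[-1,0,1,0,0,0,0],[-1,0,3,0,0,0,0],[-1,0,4,-4,0,0,0],[-1,0,4,-9,0,0,0],[-1,0,4,-9,0,0,0]]]'
python3 -c "
from h import *
plan([.4505,.2335,.125],64)"
```

```text
time_s: 6.42
eef_pos: [0.5709, 0.028, 0.1438]
eef_rot: [0.005, -0.16, 0.987, -0.002]
wrist_force: [0.8, -0.9, -0.7]
opening: -0.002
grasp_force: 0.0
shift [ 4.97 23.31  1.73] turn [-0.1  0.6 44.4] q6 -2.05
```

```bash
python3 -m handwheel '[[[0,1,5,1.7,0,0,10],[0,2.5,11,1.7,0,0,20],[0,4,16.5,1.7,0,0,30],[0,4.9,20,1.7,0,0,38],[0,4.9,23.3,1.7,0,0.5,44.4],[0,4.9,23.3,1.7,0,0.5,44.4],[0,4.9,23.3,1.7,0,0.5,44.4],[0,4.9,23.3,1.7,0,0.5,44.4]]]'
python3 - <<'E'
from h import *
np.set_printoptions(precision=4,suppress=True)
plan([.4505,.2335,.005],64)
t=camera('top');s=camera('side')
a=cv2.resize(cv2.convertScaleAbs(t['frame'][165:285,220:400],alpha=1.7),None,fx=3.3,fy=3.3,interpolation=2)
cv2.imwrite('pics/c6t.png',a)
b=cv2.resize(cv2.convertScaleAbs(s['frame'][160:370,270:420],alpha=1.7),None,fx=2.8,fy=2.8,interpolation=2)
cv2.imwrite('pics/c6.png',np.hstack([a,cv2.resize(b,(200*1,396))] )[:, :800])
np.savez('top1.npz',**t);np.savez('side1.npz',**s)
E
```

```text
time_s: 7.42
eef_pos: [0.4482, 0.2326, 0.1215]
eef_rot: [-0.004, 0.226, 0.974, -0.001]
wrist_force: [1.4, -0.4, 0.1]
opening: 0.498
grasp_force: 0.0
shift [-0.26  0.22 11.65] turn [-0.2 -0.5 -0.1] q6 -0.87
```

View pics/c6.png

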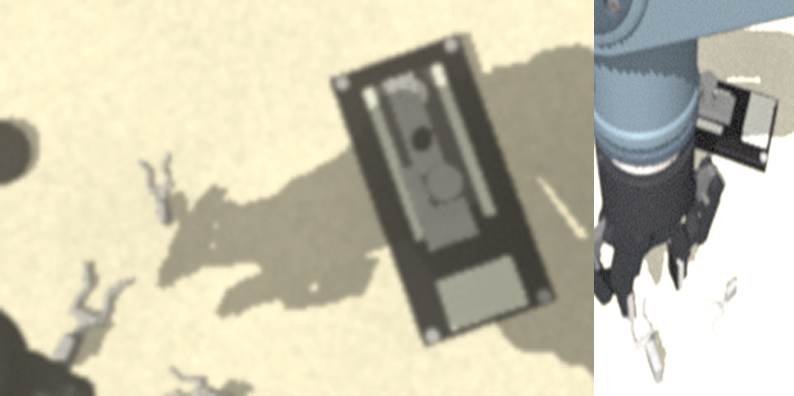

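The top view shows the keeper lying straight along the fixture axis around the spindle, with the knob at (422,139) and the head at (445,184). The large clip is unmoved at (85,310). I'll descend and grasp.

```bash
python3 -m handwheel '[[[0,-0.2,0.2,5,0,-0.5,0],[0,-0.2,0.2,10,0,-0.5,0],[0,-0.2,0.2,11.6,0,-0.5,0],[0,-0.2,0.2,11.6,0,-0.5,0],[0,-0.2,0.2,11.6,0,-0.5,0]]]'
python3 - <<'E'
from h import *
np.set_printoptions(precision=4,suppress=True)
t=dict(np.load('top1.npz'))
f=lambda u,v,z:px2w(t,u/3.3+220-.35,v/3.3+165-.35,z=z)
h=f(445,184,.060);k=f(422,137,.068);d=(k-h)[:2];a=np.radians(18.35);c,s=np.cos(a),np.sin(a)
print('head',h,'knob',k,'rel',c*d[0]+s*d[1],-s*d[0]+c*d[1])
m=(f(90,265,.005)+f(128,282,.005))/2;print(m,np.degrees(np.arctan2(*(m[:2]-[.4505,.2335])[::-1])))
plan([.4505,.2335,.005],64)
E
```

```text
time_s: 8.15
eef_pos: [0.4514, 0.2348, 0.0076]
eef_rot: [0.001, 0.226, 0.974, -0.001]
wrist_force: [0.7, -0.1, 0.1]
opening: 0.501
grasp_force: 0.0
head [ 0.5601 -0.0363  0.06  ] knob [ 0.5918 -0.0212  0.068 ] rel 0.03484442130663104 0.0043738514769285815
[0.5053 0.2054 0.005 ] -27.155045905039607
shift [ 0.02 -0.15  0.26] turn [-0.1  0.2 -0.1] q6 -0.87
```

The knob measures (34.8, 4.4) mm relative to the spindle, so the keeper is shut. Now I'll grip.

```bash
python3 -m handwheel '[[[0,0,-0.1,0.2,0,0,0],[-1,0,-0.1,0.2,0,0,0],[-1,0,-0.1,0.2,0,0,0],[-1,0,-0.1,0.2,0,0,0],[-1,0,-0.1,0.2,0,0,0],[-1,0,-0.1,0.2,0,0,0],[-1,0,-0.1,0.2,0,0,0]]]'
python3 -m handwheel '[[[-1,0,0,-5,0,0,0],[-1,0,0,-10,0,0,0],[-1,0,0,-11,0,0,0],[-1,0,0,-11,0,0,0]]]'
python3 - <<'E'
from h import *
a=np.radians(18.35);c,s=np.cos(a),np.sin(a)
g=np.array([.5593,-.0357])+np.array([c,s])*(-.0385-.035)
plan([*g,.110],108.35)
E
```

```text
time_s: 9.02
eef_pos: [0.4496, 0.2337, 0.0044]
eef_rot: [0.0, 0.226, 0.974, -0.001]
wrist_force: [-2.3, -0.3, 6.5]
opening: 0.105
grasp_force: 58.9
time_s: 9.52
eef_pos: [0.4494, 0.234, 0.114]
eef_rot: [0.001, 0.226, 0.974, -0.001]
wrist_force: [0.6, 0.6, -0.6]
opening: 0.104
grasp_force: 58.5
shift [-16.47 -24.54   0.49] turn [ -0.2   0.  -44.4] q6 -0.87
```

```bash
python3 -m handwheel '[[[-1,-3,-4,0,0,0,-9],[-1,-6,-8.5,0,0,0,-18],[-1,-9,-13.5,0,0,0,-27],[-1,-12,-18,0,0,0,-36],[-1,-14.5,-22,0,0,0,-44],[-1,-15.2,-24.6,0,0,0,-44.4],[-1,-15.2,-24.6,0,0,0,-44.4],[-1,-15.2,-24.6,0,0,0,-44.4]]]'
python3 - <<'E'
from h import *
a=np.radians(18.35);c,s=np.cos(a),np.sin(a)
g=np.array([.5593,-.0357])+np.array([c,s])*(-.0385-.050)
plan([*g,.0415],108.35)
t=camera('top');sd=camera('side')
A=cv2.resize(cv2.convertScaleAbs(t['frame'][180:280,310:410],alpha=1.7),None,fx=4,fy=4,interpolation=2)
b=cv2.resize(cv2.convertScaleAbs(sd['frame'][150:250,300:400],alpha=1.7),None,fx=4,fy=4,interpolation=2)
cv2.imwrite('pics/c7.png',np.hstack([A,b]));np.savez('top2.npz',**t);np.savez('side2.npz',**sd)
E
```

```text
time_s: 10.52
eef_pos: [0.4766, -0.053, 0.1133]
eef_rot: [-0.002, -0.159, 0.987, -0.001]
wrist_force: [0.3, -0.4, -0.7]
opening: 0.105
grasp_force: 58.6
shift [ 0.43 -0.95  7.18] turn [-0.  -0.2 -0.1] q6 -2.25
```

View pics/c7.png

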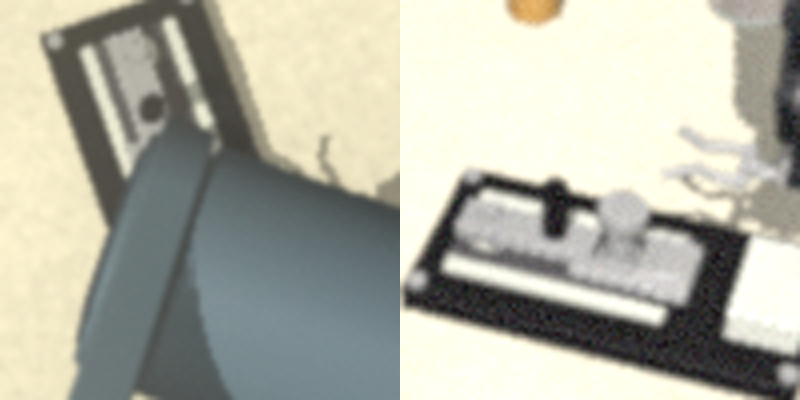

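The side view shows the clip held with its mouth towards the spindle, tips at (683,130) and (668,175) in the crop and the head at (622,212). I'll check the lateral offset from that view.

```bash
python3 - <<'E'
from h import *
np.set_printoptions(precision=4,suppress=True)
s=dict(np.load('side2.npz'));a=np.radians(18.35);c,n=np.cos(a),np.sin(a)
f=lambda u,v,z:px2w(s,(u-400)/4+300-.4,v/4+150-.4,z=z)
h=f(622,208,.060);A=f(683,131,.1119);B=f(668,175,.1119);T=np.array([.4766,-.053,0])
F=lambda d:(c*d[0]+n*d[1],-n*d[0]+c*d[1])
print('head',h,'tips',A,B,np.linalg.norm(A-B));m=(A+B)/2
print('mid tips rel head',F(m-h),'rel TCP',F(m-T),'head rel TCP',F(h-T), 'tip dir',F(A-B))
E
```

```text
head [ 0.5599 -0.0326  0.06  ] tips [ 0.5381 -0.0463  0.1119] [ 0.5272 -0.0167  0.1119] 0.03157524576327297
mid tips rel head (np.float64(-0.025451821608117216), np.float64(0.009632221396487272)) rel TCP (np.float64(0.05997749963139873), np.float64(0.002748900024032285)) head rel TCP (np.float64(0.08542932123951594), np.float64(-0.006883321372454985)) tip dir (np.float64(0.0010031718358540706), np.float64(-0.031559305937850356))
```

Both estimates agree on a 9.5 mm shift in -y, and the tips measure 32 mm across, as they should. I'll align and descend.

```bash
python3 -m handwheel '[[[-1,0.2,-0.5,0,0,0,0],[-1,0.2,-0.95,0,0,-0.2,0],[-1,0.2,-0.95,3,0,-0.2,0],[-1,0.2,-0.95,6,0,-0.2,0],[-1,0.2,-0.95,7,0,-0.2,0],[-1,0.2,-0.95,7,0,-0.2,0],[-1,0.2,-0.95,7,0,-0.2,0]]]'
python3 - <<'E'
from h import *
a=np.radians(18.35);c,s=np.cos(a),np.sin(a)
g=np.array([.5596,-.0357])+np.array([c,s])*(-.0385-.016)
plan([*g,.0415],108.35)
sd=camera('side')
b=cv2.resize(cv2.convertScaleAbs(sd['frame'][170:250,310:410],alpha=1.7),None,fx=6,fy=6,interpolation=2)
cv2.imwrite('pics/c8.png',b);np.savez('side3.npz',**sd)
E
```

```text
time_s: 11.5
eef_pos: [0.4797, -0.0641, 0.0458]
eef_rot: [0.002, -0.159, 0.987, -0.002]
wrist_force: [0.3, 0.2, -0.9]
opening: 0.107
grasp_force: 58.7
shift [-3.03  0.18  0.44] turn [-0.2  0.2 -0. ] q6 -2.27
```

View pics/c8.png

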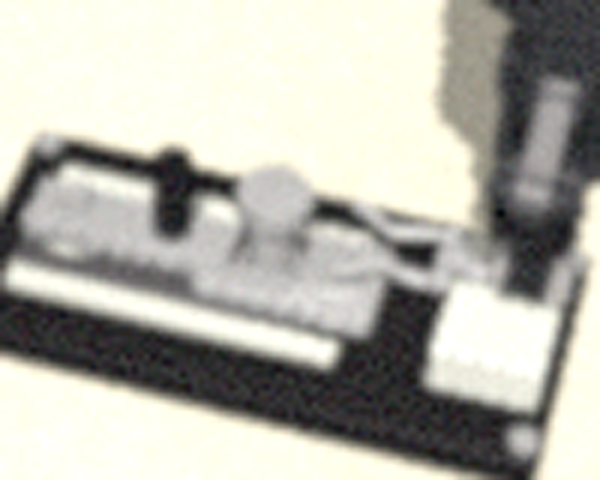

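The clip is level over the ledge, its tips at about (352,207) and (338,264). The head is at (275,192). I'll check the lateral offset once more.

```bash
python3 - <<'E'
from h import *
np.set_printoptions(precision=4,suppress=True)
s=dict(np.load('side3.npz'));a=np.radians(18.35);c,n=np.cos(a),np.sin(a)
f=lambda u,v,z:px2w(s,u/6+310-.4,v/6+170-.4,z=z)
h=f(275,190,.060);A=f(350,207,.044);B=f(338,264,.044);m=(A+B)/2;o=status.get_obs()
F=lambda d:(c*d[0]+n*d[1],-n*d[0]+c*d[1])
T=o['eef_pos'];print(T,o['wrist_force'],np.linalg.norm(A-B),'mid rel head',F(m-h),'mid rel TCP',F(m-T),'head rel TCP',F(h-T),'dir',F(A-B))
print('top est: spindle rel TCP',F(np.array([.5596,-.0357])-T[:2]))
E
```

```text
[ 0.4797 -0.0641  0.0459] [-0.197   0.5867 -0.8096] 0.027330681388882398 mid rel head (np.float64(-0.023741247576873452), np.float64(-0.002840568372433544)) mid rel TCP (np.float64(0.061870153647321235), np.float64(0.0007128034074510084)) head rel TCP (np.float64(0.08561140122419468), np.float64(0.0035533717798845524)) dir (np.float64(0.002935125502026504), np.float64(-0.027172618266702902))
top est: spindle rel TCP (np.float64(0.0847702321060797), np.float64(0.0018486367882553922))
```

```bash
python3 -m handwheel '[[[-1,0,0.2,0.3,0,0,0],[-1,0,0.2,0.4,0,0,0],[-1,-1,0.2,0.4,0,0,0],[-1,-2,0.2,0.4,0,0,0],[-1,-2,0.2,0.4,0,0,0]]]'
python3 -m handwheel '[[[-1,-0.2,0,0,0,0,0],[-1,-0.4,0,0,0,0,0],[-1,-0.4,0,0,0,0,0]]]'
python3 -c "
from h import *
a=np.radians(18.35);c,n=np.cos(a),np.sin(a);o=status.get_obs();d=np.array([.5596,-.0355])-o['eef_pos'][:2];f=o['wrist_force'];print('gap',c*d[0]+n*d[1]-.0385,'lat',-n*d[0]+c*d[1],'F',c*f[0]+n*f[1],-n*f[0]+c*f[1],f[2],'z',o['eef_pos'][2])"
```

```text
time_s: 12.18
eef_pos: [0.4982, -0.0554, 0.0409]
eef_rot: [0.002, -0.16, 0.987, -0.001]
wrist_force: [0.3, -0.1, -0.8]
opening: 0.105
grasp_force: 58.6
time_s: 12.55
eef_pos: [0.5009, -0.0543, 0.0408]
eef_rot: [0.001, -0.159, 0.987, -0.001]
wrist_force: [1.4, -0.3, -1.6]
opening: 0.107
grasp_force: 58.6
gap 0.023159373505184593 lat -0.0006232809425743245 F 1.2177960140970059 -0.7404966654527768 -1.55409792928983 z 0.04076237967039371
```

```bash
cat > m.py <<'E'
from h import *
a=np.radians(18.35);c,n=np.cos(a),np.sin(a);o=status.get_obs();d=np.array([.5596,-.0355])-o['eef_pos'][:2];f=o['wrist_force'];print('gap %.4f lat %.4f Fx %.1f Fy %.1f Fz %.1f z %.4f'%(c*d[0]+n*d[1]-.0385,-n*d[0]+c*d[1],c*f[0]+n*f[1],-n*f[0]+c*f[1],f[2],o['eef_pos'][2]))
E
P='python3 m.py'
python3 -m handwheel '[[[-1,-0.2,0,0,0,0,0],[-1,-0.4,0,0,0,0,0],[-1,-0.4,0,0,0,0,0]]]' >/dev/null; $P
python3 -m handwheel '[[[-1,-0.2,0,0,0,0,0],[-1,-0.3,0,0,0,0,0],[-1,-0.3,0,0,0,0,0]]]'>/dev/null; $P
python3 -m handwheel '[[[-1,-0.2,0,0,0,0,0],[-1,-0.3,0,0,0,0,0],[-1,-0.3,0,0,0,0,0]]]'>/dev/null; $P
```

```text
gap 0.0190 lat -0.0006 Fx 0.3 Fy -0.2 Fz -1.4 z 0.0408
gap 0.0164 lat -0.0005 Fx -1.8 Fy -1.1 Fz -1.3 z 0.0407
gap 0.0140 lat -0.0005 Fx -4.6 Fy -1.9 Fz -0.7 z 0.0405
```

```bash
P='python3 m.py'
python3 -m handwheel '[[[-1,-0.2,-0.05,0,0,0,0],[-1,-0.3,-0.05,0,0,0,0],[-1,-0.3,-0.05,0,0,0,0]]]' >/dev/null; $P
python3 -m handwheel '[[[-1,-0.2,0,0,0,0,0],[-1,-0.3,0,0,0,0,0],[-1,-0.3,0,0,0,0,0]]]'>/dev/null; $P
python3 -m handwheel '[[[-1,-0.2,0,0,0,0,0],[-1,-0.3,0,0,0,0,0],[-1,-0.3,0,0,0,0,0]]]'>/dev/null; $P
```

```text
gap 0.0111 lat -0.0001 Fx -4.4 Fy -2.5 Fz -1.6 z 0.0404
gap 0.0082 lat -0.0001 Fx -4.4 Fy -1.5 Fz -0.2 z 0.0404
gap 0.0052 lat -0.0000 Fx -4.9 Fy -2.2 Fz -1.2 z 0.0403
```

```bash
P='python3 m.py'
python3 -m handwheel '[[[-1,-0.2,-0.05,0,0,0,0],[-1,-0.3,-0.05,0,0,0,0],[-1,-0.3,-0.05,0,0,0,0]]]' >/dev/null; $P
python3 -m handwheel '[[[-1,-0.2,0,0,0,0,0],[-1,-0.3,0,0,0,0,0],[-1,-0.3,0,0,0,0,0]]]'>/dev/null; $P
python3 -m handwheel '[[[-1,-0.2,0,0,0,0,0],[-1,-0.3,0,0,0,0,0],[-1,-0.3,0,0,0,0,0]]]'>/dev/null; $P
```

```text
gap 0.0026 lat 0.0000 Fx -5.3 Fy -2.1 Fz -1.5 z 0.0401
gap 0.0000 lat -0.0001 Fx -7.1 Fy -1.4 Fz 0.7 z 0.0400
gap -0.0030 lat -0.0001 Fx -3.1 Fy -2.0 Fz -1.6 z 0.0398
```

The force peaked at about 7 N and then fell to 3 N, so the legs are passing the bulge. I'll go on in small steps until the hard stop.

```bash
P='python3 m.py'
python3 -m handwheel '[[[-1,-0.1,0,-0.05,0,0,0],[-1,-0.15,0,-0.05,0,0,0],[-1,-0.15,0,-0.05,0,0,0]]]' >/dev/null; $P
python3 -m handwheel '[[[-1,-0.1,0,0,0,0,0],[-1,-0.15,0,0,0,0,0],[-1,-0.15,0,0,0,0,0]]]'>/dev/null; $P
python3 -m handwheel '[[[-1,-0.1,0,0,0,0,0],[-1,-0.15,0,0,0,0,0],[-1,-0.15,0,0,0,0,0]]]'>/dev/null; $P
```

```text
gap -0.0069 lat 0.0005 Fx 0.5 Fy -0.5 Fz -2.5 z 0.0415
gap -0.0079 lat 0.0003 Fx -2.2 Fy -1.1 Fz -1.2 z 0.0413
gap -0.0095 lat 0.0004 Fx -1.8 Fy -1.1 Fz -1.5 z 0.0413
```

```bash
python3 - <<'E'
from h import *
# spindle position now from side: difference of head patch between shots
s=camera('side');b=dict(np.load('side3.npz'))
u0,v0=275/6+310,190/6+170;u0,v0=int(u0),int(v0)
tp=b['frame'][v0-6:v0+5,u0-8:u0+9]
R=cv2.matchTemplate(s['frame'][v0-25:v0+25,u0-40:u0+25],tp,cv2.TM_CCOEFF_NORMED);_,m,_,l=cv2.minMaxLoc(R)
print(m,'du',l[0]+u0-40-(u0-8),'dv',l[1]+v0-25-(v0-6))
p=px2w(s,275/6+309.6,190/6+169.6,z=.06);q=px2w(s,275/6+309.6+l[0]-32,190/6+169.6+l[1]-19,z=.06);print((q-p)*1000)
E
```

```text
0.9308187961578369 du -6 dv -1
[ 1.10328904e+01  4.77067092e+00 -5.55111512e-14]
```

The head has moved about 12 mm in +x, so roughly 2–3 mm remains to the bow. Small steps to the stop.

```bash
P='python3 m.py'
python3 -m handwheel '[[[-1,-0.1,0,0,0,0,0],[-1,-0.1,0,0,0,0,0]]]' >/dev/null; $P
python3 -m handwheel '[[[-1,-0.1,0,0,0,0,0],[-1,-0.1,0,0,0,0,0]]]'>/dev/null; $P
```

```text
gap -0.0107 lat 0.0004 Fx 0.1 Fy -0.8 Fz -2.9 z 0.0414
gap -0.0116 lat 0.0004 Fx 0.1 Fy -0.4 Fz -2.3 z 0.0414
```

```bash
P='python3 m.py'
python3 -m handwheel '[[[-1,-0.1,0,0,0,0,0],[-1,-0.1,0,0,0,0,0]]]' >/dev/null; $P
python3 -m handwheel '[[[-1,-0.1,0,0,0,0,0],[-1,-0.1,0,0,0,0,0]]]'>/dev/null; $P
```

```text
gap -0.0122 lat 0.0005 Fx -2.8 Fy -1.5 Fz 0.7 z 0.0414
gap -0.0124 lat 0.0004 Fx -6.4 Fy -1.4 Fz 3.8 z 0.0414
```

```bash
P='python3 m.py'
python3 -m handwheel '[[[-1,-0.1,0,0,0,0,0],[-1,-0.1,0,0,0,0,0]]]' >/dev/null; $P
python3 -m handwheel '[[[-1,-0.05,0,0,0,0,0],[-1,-0.05,0,0,0,0,0]]]'>/dev/null; $P
python3 - <<'E'
from h import *
s=camera('side');b=dict(np.load('side3.npz'))
u0,v0=int(275/6+310),int(190/6+170)
up=lambda im:cv2.resize(im,None,fx=6,fy=6,interpolation=2)
tp=up(b['frame'][v0-6:v0+5,u0-8:u0+9])
R=cv2.matchTemplate(up(s['frame'][v0-25:v0+25,u0-40:u0+25]),tp,cv2.TM_CCOEFF_NORMED);_,m,_,l=cv2.minMaxLoc(R)
du,dv=l[0]/6-32,l[1]/6-19
p=px2w(s,275/6+309.6,190/6+169.6,z=.06);q=px2w(s,275/6+309.6+du,190/6+169.6+dv,z=.06);d=q-p;a=np.radians(18.35)
print(m,du,dv,d[:2]*1000,'fx',1000*(np.cos(a)*d[0]+np.sin(a)*d[1]))
E
```

```text
gap -0.0125 lat 0.0004 Fx -11.0 Fy -1.8 Fz 6.7 z 0.0413
gap -0.0125 lat 0.0004 Fx -12.6 Fy -1.7 Fz 8.0 z 0.0413
0.8075080513954163 -8.0 -1.8333333333333321 [15.54985316  5.19280704] fx 16.39396434210396
```

```bash
python3 - <<'E'
from h import *
a=np.radians(18.35);c,n=np.cos(a),np.sin(a)
def F(P):d=P[...,:2]-[.5596,-.0355];return c*d[...,0]+n*d[...,1],-n*d[...,0]+c*d[...,1]
s=camera('side');b=dict(np.load('side3.npz'))
for im in(b,s):
    P=cloud(im);x,y=F(P);br=im['frame'].mean(-1)
    m=(abs(y)<.02)&(x>-.02)&(x<.03)&(P[...,2]>.054)&(P[...,2]<.068)&(br>60)
    v,u=np.nonzero(m);print('head',m.sum(),'x %.4f [%.4f %.4f] y %.4f'%(x[m].mean(),*np.percentile(x[m],[2,98]),y[m].mean()),u.min(),u.max(),v.min(),v.max())
    k=(abs(y)<.02)&(x>.02)&(x<.065)&(P[...,2]>.05)&(P[...,2]<.075)&(br<45)
    print('knob',k.sum(),'x %.4f y %.4f'%(x[k].mean(),y[k].mean()))
E
```

```text
head 111 x 0.0010 [-0.0105 0.0130] y 0.0032 341 361 196 207
knob 49 x 0.0336 y 0.0091
head 111 x 0.0098 [-0.0190 0.0234] y 0.0038 344 363 196 211
knob 44 x 0.0441 y 0.0092
```

The knob and head have both moved about 10.5 mm in +x, and the knob's y is unchanged, so the keeper is still shut. The push fell to zero and then rose stiffly with no motion, so the clip is home against the bow. I'll relax, lower slightly, release and lift.

```bash
P='python3 m.py'
python3 -m handwheel '[[[-1,0.15,0,0.05,0,0,0],[-1,0.2,0,0.15,0,0,0],[-1,0.2,0,0.15,0,0,0]]]' >/dev/null; $P
python3 -m handwheel '[[[0,0,0,0,0,0,0],[0,0,0,0,0,0,0],[0,0,0,0,0,0,0],[0,0,0,0,0,0,0]]]'; $P
```

```text
gap -0.0123 lat 0.0004 Fx -5.4 Fy -1.3 Fz 2.4 z 0.0399
time_s: 19.58
eef_pos: [0.5355, -0.0439, 0.0399]
eef_rot: [0.001, -0.159, 0.987, -0.001]
wrist_force: [-0.0, 0.5, 0.3]
opening: 0.497
grasp_force: 0.0
gap -0.0130 lat 0.0003 Fx 0.1 Fy 0.5 Fz 0.3 z 0.0399
```

```bash
python3 -m handwheel '[[[0,0,0,-3,0,0,0],[0,0,0,-8,0,0,0],[0,0,0,-13,0,0,0],[0,0,5,-15,0,0,0],[0,0,11,-15,0,0,0],[0,0,17,-15,0,0,0],[0,0,23,-15,0,0,0],[0,0,25,-15,0,0,0],[0,0,25,-15,0,0,0]]]'
python3 - <<'E'
from h import *
np.set_printoptions(precision=4,suppress=True)
a=np.radians(18.35);c,n=np.cos(a),np.sin(a)
def F(P):d=P[...,:2]-[.5596,-.0355];return c*d[...,0]+n*d[...,1],-n*d[...,0]+c*d[...,1]
for nm in('top','side'):
    im=camera(nm);np.savez(nm+'4.npz',**im);P=cloud(im);x,y=F(P);z=P[...,2];br=im['frame'].mean(-1)
    for lab,m in [('head',(abs(y)<.02)&(x>-.01)&(x<.03)&(z>.054)&(z<.07)&(br>50)),('knob',(abs(y)<.02)&(x>.03)&(x<.07)&(z>.05)&(z<.08)),('tab',(abs(y)<.02)&(x<-.01)&(x>-.06)&(z>.048)&(z<.085))]:
        if m.sum(): print(nm,lab,m.sum(),'x %.4f [%.4f %.4f] y %.4f [%.4f %.4f] z %.4f max %.4f'%(x[m].mean(),x[m].min(),x[m].max(),y[m].mean(),y[m].min(),y[m].max(),z[m].mean(),z[m].max()))
        else: print(nm,lab,'none')
E
```

```text
time_s: 20.7
eef_pos: [0.4557, 0.1951, 0.1892]
eef_rot: [0.001, -0.161, 0.987, -0.001]
wrist_force: [-0.6, 0.1, 0.4]
opening: 0.5
grasp_force: 0.0
top head 105 x 0.0118 [-0.0002 0.0244] y -0.0006 [-0.0134 0.0121] z 0.0597 max 0.0638
top knob 35 x 0.0455 [0.0395 0.0522] y 0.0037 [-0.0031 0.0101] z 0.0665 max 0.0713
top tab 57 x -0.0264 [-0.0389 -0.0136] y -0.0003 [-0.0058 0.0043] z 0.0629 max 0.0665
side head 13 x 0.0030 [-0.0005 0.0084] y 0.0078 [-0.0000 0.0125] z 0.0562 max 0.0598
side knob none
side tab 113 x -0.0270 [-0.0400 -0.0132] y 0.0040 [-0.0034 0.0081] z 0.0584 max 0.0654
```

In the top view the tab-to-head distance is 38.5 mm with 0.3 mm lateral offset. The tab top is at about 64 mm. The knob is at (33.6, 4.3) mm from the head, which means shut. All as required, so I'll hand in.

```bash
python3 -c "
from bench import ctrl
print(ctrl.hand_in())"
```

```text
the job is handed in; nothing more can be done
None
```

The job is handed in: the keeper is shut and the large clip is snapped fully home on the spindle's neck, with its eye measured within 1 mm of the axis and a highest push reading of 12.6 N; the official verdict was not shown.

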